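# Re-sort the film rolls and mount the white one on the spindle

### The arm

A 7-joint arm with a two-finger parallel gripper is mounted at the origin on the work surface. World frame = base frame: x ahead of the robot, y to its left, z up, the work surface at z = 0. Lengths are in m, angles in degrees, forces in N, time in s.
With the tool pointing down it reaches from about 0.425 to 0.825 m from the base axis. Payload 3.6 kg.
Tool frame: the origin (TCP) lies midway between the tips of the shut fingers; the grasp point (between the pads) lies 19 mm behind it; z points along the fingers, y is the line along which they close (so a half turn about z gives the same grasp; the last joint's range is limited). The gripper opens to 85 mm and grips with 20 to 120 N. Pads are 22 mm wide; open, the fingers measure 114 mm over their backs; the gripper's body (76 mm by 85 mm) begins 54 mm behind the grasp point. The pads swing forward as they close: fully open they stand 13 mm farther back than shut.
Start: joints at [-75.602, 35.231, -0.722, 81.555, 0.464, 63.22, -2.315], TCP at [0.178, 0.625, 0.231] pointing down, gripper open.
Joint ranges: [-178.69, 178.69], [-17.37, 117.87], [-77.05, 75.6], [15.02, 138.74], [-78.02, 258.01], [0.78, 113.62], [-162.83, 162.83]. Speed limits (degrees/s): [159.86, 159.86, 180, 180, 180, 180, 180].

### API

Orientations are given as [roll, pitch, yaw] about the fixed x, y, z axes, in that order (R = Rz(yaw) Ry(pitch) Rx(roll)).
In Python, from workcell import robot gives the robot as it stands.
- The arm moves only by the tool send_rows, never from a script. Its argument "plan" is a list that holds one entry, the list of rows, each a list of 5 numbers: the opening, from 0 (shut) to 1 (fully open), then the shift along the tool's x, y, z in m, then the turn about the tool's z in rad. In form: [[[fingers, tx, ty, tz, yaw], ...]]. A call has 1 to 20 rows; each row is the pose to reach, as a shift and turn from the pose commanded when the call began, along the tool's axes at that moment; what a row does not reach only later rows make up. A row lasts 1/10 s, in which the tool goes at most 50 mm and 8.59 degrees, less where a joint would pass 70% of its speed; a pose out of reach is approached as far as the arm can. A call with a gripper value outside its range is refused whole. The fingers move at their own pace and stop on an object; "squeeze" is the grip in N (left out, the last holds). Time passes only in rows, so rows that repeat a pose let the fingers close. It gives the time, the measured TCP pose, the force, the opening and the grip force at its end, in the units of the state.
- robot.get_state(): the state, without advancing time (a new reading comes with each control period).
- robot.camera(name): name is "side" or "top"; returns a dict with "img" (420x560x3 uint8, blue, green, red), "mtx" (3x3 intrinsics, pixels), "cam_to_world" (4x4, takes a point from camera to world coordinates). Camera axes: x right, y up, looking along -z (the intrinsics and any distortion apply to the point x, -y, -z); pixel columns grow to the right and rows downward; lengths in m; the calibration is good to about 2 mm. A picture is of the moment at which its call begins. There is no depth.
- robot.hand_in(): hands the job in; it is judged then, once.
Trained networks look in a picture, given as the dict that the camera call returned (one of the last four; its "shot" number tells which), for a name from the list of things; names that differ only in an ending like _2 or _b are one class to them, and where a whole thing is asked for, a point or a joint stands for the part that bears it (a point fixed in the world has none). Each returns a list of dicts, best first, with "confidence" (0 to 1); they miss things now and then, are a little off and sometimes report something else, mostly with a low value. They report only what shows in the picture. A call takes as long as a camera call. They do not tell look-alikes from the thing itself.
- robot.look_for(picture, label): "position" ([column, row] as shares, 0 to 1, of the picture: columns of its width, rows of its height, amid what is visible of it).
- robot.place_of(picture, label): "position" ([column, row] as shares, 0 to 1, of the picture: columns of its width, rows of its height: a listed point, or the origin of a listed thing).
The state is a dict: "time": time; "qpos": joint angles; "joint_velocities": joint speeds; "joint_torque": joint torques, N m; "ee_pos": TCP position; "tcp_rot": TCP orientation; "force": force on the tool from outside, world axes, zero at the start; "moment": the same for the moment, N m; "grip_width": finger opening in m; "grasp_force": force on a finger pad.
Only numpy, scipy, OpenCV 4.12 (cv2) and the standard library are available. Lean on these libraries where they do the work, as an engineer would, in place of code of your own. Each camera call takes 0.05 s, during which the arm holds its last target. There are 200 camera calls.

### The job

Seat the white-capped film roll fully down on the flatted spindle, black marks lined up so that its D-shaped bore passes the shaft, and put the red, blue and yellow rolls each upright on the pad of its own colour, wholly on the pad (one may already stand right). The bench is not clean: stand a roll only on a pad or the spindle disc, never on the bare bench, so use the black pad for parking once the white roll has left it. Let no roll tip over, and leave the amber bottle standing where it is.

Things in the scene. Friction and masses are not known exactly. Their poses are not given: they have to be found in the camera images.
- roll_red: Loose upright roll of dark green film with red end caps, a plain cylinder 50 mm in diameter and 90 mm high, about 0.24 kg. Origin at the centre of its underside, z up along its axis.
- roll_blue: Loose upright roll of dark green film with blue end caps, a plain cylinder 50 mm in diameter and 90 mm high, about 0.24 kg. Origin at the centre of its underside, z up along its axis.
- roll_yellow: Loose upright roll of dark green film with yellow end caps, a plain cylinder 50 mm in diameter and 90 mm high, about 0.24 kg. Origin at the centre of its underside, z up along its axis.
- roll_white: Loose upright roll of dark green film with a white top cap, 50 mm in diameter and 90 mm high, about 0.22 kg. A D-shaped bore runs right through along its axis: radius 13 mm, with a flat 8 mm from the axis on its own +x side; a black mark on the top cap, from 12 to 23 mm from the axis, shows that side. Origin at the centre of its underside, z up along its axis.
- pad_red: Fixed flat red disc on the bench, 78 mm in diameter and 10 mm high: the home of the red roll. Origin at the centre of its underside, on the bench top. At the start a roll stands on it.
- pad_blue: Fixed flat blue disc on the bench, 78 mm in diameter and 10 mm high: the home of the blue roll. Origin at the centre of its underside, on the bench top. At the start a roll stands on it.
- pad_yellow: Fixed flat yellow disc on the bench, 78 mm in diameter and 10 mm high: the home of the yellow roll. Origin at the centre of its underside, on the bench top. At the start a roll stands on it.
- pad_park: Fixed flat black disc on the bench, 78 mm in diameter and 10 mm high: the parking pad, nobody's home. At the start the white roll stands on it. Origin at the centre of its underside.
- spindle: Fixed upright D-section steel shaft, radius 11 mm, flat 5.5 mm from the axis on its +x side, rounded top 60 mm above the bench, on a white disc 78 mm wide and 10 mm high on which the seated roll rests. Empty at the start. A black mark on the disc, 27 to 38 mm out, shows the flat's side. The white roll fits with about 2 mm play all round, if turned within about 0.5 rad. Origin on the axis at the bench top, z up.
- bottle: Loose small amber bottle with a white cap, a bystander standing among the rolls, 40 mm in diameter and 80 mm high. Origin at the centre of its underside.
There are look-alikes about, which are no part of the job. What is shaped like the roll_yellow but purple or turquoise is not meant.

How it is judged (in metres and radians):
At the end, for the whole second after the job is handed in: The red, blue and yellow rolls stand upright at rest on the pads of their colours, each centre within 14 mm of the pad's centre; the white roll is at rest on the spindle, its underside on the disc (within 3 mm), axis within 6 mm, its flat within 0.7 rad of the spindle's (horizontal distance between roll_red and pad_red below 0.014 m and z of roll_red in the frame of pad_red between 0.007 and 0.013 m and angle between each of roll_red, roll_blue, roll_yellow, roll_white's own z axis and vertical below 0.1 rad and linear speed of each of roll_red, roll_blue, roll_yellow, roll_white below 0.02 m/s and angular speed of each of roll_red, roll_blue, roll_yellow, roll_white below 0.3 rad/s and horizontal distance between roll_blue and pad_blue below 0.014 m and z of roll_blue in the frame of pad_blue between 0.007 and 0.013 m and horizontal distance between roll_yellow and pad_yellow below 0.014 m and z of roll_yellow in the frame of pad_yellow between 0.007 and 0.013 m and horizontal distance between roll_white and spindle below 0.006 m and z of roll_white in the frame of spindle between 0.007 and 0.013 m and angle between the x axis of roll_white and the x axis of spindle, either way round below 0.7 rad); the robot touches nothing.
It fails at once if a roll stands or lies on the bare bench (its underside's centre less than 4 mm above the bench) (height (world z) of any of roll_red, roll_blue, roll_yellow, roll_white below 0.004 m).
It fails at once if a roll tips over (leans more than 0.7 rad) (angle between any of roll_red, roll_blue, roll_yellow, roll_white's own z axis and vertical above 0.7 rad).
It fails at once if the amber bottle is knocked over or shifted by more than 30 mm (angle between bottle's own z axis and vertical above 0.5 rad or distance of bottle from where it was at the start of the episode above 0.03 m).
It also fails if it takes over 128 s, if anything falls off the work surface, if the arm or the gripper's body presses on something with over 40 N, if the wrist force passes 120 N, or if a joint passes its speed limit or range.

## Working session

There is one attempt and no reset: what is moved stays moved. The work goes in short steps, Python scripts to look and compute and a tool call to move; the robot and the scene stay as the last step left them, time stands still between calls to the robot, and variables do not carry over. Pictures are saved under pics/ and viewed, at most 14 in all, crops included, and the job is handed in when it is done.

Besides the shell and the picture viewer there is one more tool, called after ">>>" in YAML: its name, and indented under it one key for each argument. send_rows: Moves the arm, as the interface text tells. Its arguments: {"type":"object","properties":{"plan":{"type":"array"},"squeeze":{"type":"number"}},"required":["plan"]}

```bash
mkdir -p pics; cat > h.py <<'E'
import numpy as np, cv2
from workcell import robot
def ray(c,px):
    K=c["mtx"];T=np.array(c["cam_to_world"]);p=np.linalg.inv(K)@[px[0],px[1],1]
    return T[:3,3],T[:3,:3]@np.array([p[0],-p[1],-p[2]])
def at(c,px,z):
    o,d=ray(c,px);return o+d*(z-o[2])/d[2]
def proj(c,P):
    T=np.linalg.inv(np.array(c["cam_to_world"]));q=T[:3,:3]@np.array(P)+T[:3,3]
    u=np.array(c["mtx"])@[q[0],-q[1],-q[2]];return u[:2]/u[2]
E
python3 - <<'E'
from h import *
for n in("top","side"):
    c=robot.camera(n);cv2.imwrite(f"pics/{n}0.png",c["img"]);print(n,np.round(c["cam_to_world"],3).tolist(),np.round(c["mtx"],1).tolist(), [k for k in c])
    for l in "roll_red roll_blue roll_yellow roll_white pad_red pad_blue pad_yellow pad_park spindle bottle".split():
        for r in robot.place_of(c,l)[:3]:
            p=np.array(r["position"])*[560,420]
            z=0.01 if "roll" in l else 0
            print(l,round(r["confidence"],2),p.round(),at(c,p,z).round(3)[:2])
s=robot.get_state();print(s)
E
```

```text
top [[-0.03, 0.975, -0.219, 0.405], [-1.0, -0.031, 0.001, -0.002], [-0.006, 0.219, 0.976, 0.833], [0.0, 0.0, 0.0, 1.0]] [[400.0, 0.0, 282.7], [0.0, 400.0, 213.6], [0.0, 0.0, 1.0]] ['img', 'mtx', 'cam_to_world', 'shot']
roll_red 0.98 [137. 271.] [0.478 0.299]
roll_red 0.66 [282. 192.] [ 0.638 -0.003]
roll_blue 0.96 [356. 194.] [ 0.628 -0.16 ]
roll_yellow 0.72 [157. 165.] [0.707 0.268]
roll_yellow 0.66 [207. 182.] [0.664 0.158]
roll_yellow 0.61 [225. 228.] [0.564 0.12 ]
roll_white 0.97 [433. 257.] [ 0.489 -0.307]
pad_red 0.62 [205. 187.] [0.657 0.164]
pad_blue 0.81 [142. 269.] [0.483 0.292]
pad_yellow 0.74 [354. 192.] [ 0.636 -0.157]
bottle 0.7 [278. 191.] [0.642 0.007]
side [[-0.998, 0.036, -0.052, 0.529], [-0.063, -0.62, 0.782, 0.893], [-0.004, 0.784, 0.621, 0.726], [0.0, 0.0, 0.0, 1.0]] [[518.9, 0.0, 275.7], [0.0, 518.9, 216.1], [0.0, 0.0, 1.0]] ['img', 'mtx', 'cam_to_world', 'shot']
roll_blue 0.86 [263. 176.] [ 0.631 -0.167]
roll_yellow 0.96 [281. 259.] [0.569 0.13 ]
roll_yellow 0.62 [201. 312.] [0.705 0.276]
roll_yellow 0.58 [231. 273.] [0.665 0.175]
roll_white 0.78 [324. 149.] [ 
[... 307 characters left out ...]
1.1, 'qpos': array([-75.60211372,  35.2294461 ,  -0.72458956,  81.55541052,
         0.46411404,  63.22085451,  -2.31677389]), 'joint_velocities': array([-0.06790776,  0.00010493,  0.0685775 , -0.01971491, -0.05692511,
       -0.07340279, -0.08787062]), 'joint_torque': array([ 1.21179141e-05, -4.69126689e+01,  2.59084040e-01, -1.71337223e+01,
        1.00383296e-02,  1.95624780e-03,  7.99046109e-07]), 'ee_pos': array([0.17819378, 0.62505906, 0.23131322]), 'tcp_rot': array([-1.79997072e+02, -3.53152842e-03,  1.64086362e+02]), 'force': array([-0.57696105, -0.68661521, -0.15454611]), 'moment': array([ 0.02191439, -0.00097466, -0.02375018]), 'grasp_force': 0.0, 'grip_width': 0.08533788673551056}
```

View images.

View pics/top0.png

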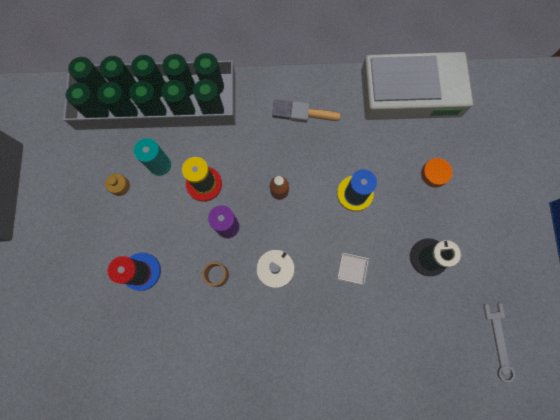

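View pics/side0.png

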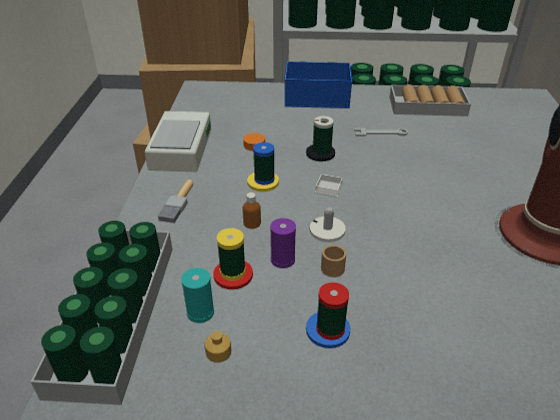

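```bash
cat >> h.py <<'E'
from scipy.optimize import minimize
R={"red":((0,6),(170,180)),"yellow":((20,35),),"blue":((105,130),),}
def cmask(c,col):
    h=cv2.cvtColor(c["img"],cv2.COLOR_BGR2HSV).astype(int)
    if col=="white": return ((h[...,1]<60)&(h[...,2]>170))
    if col=="black": return (h[...,2]<45)
    return np.any([(h[...,0]>=a)&(h[...,0]<=b) for a,b in R[col]],0)&(h[...,1]>140)&(h[...,2]>70)
A=np.linspace(0,2*np.pi,48,endpoint=False)
def hull(c,x,y,r,z0,z1,S=1):
    return cv2.convexHull(np.array([proj(c,(x+r*np.cos(a),y+r*np.sin(a),z)) for a in A for z in(z0,z1)],np.float32))
def fill(c,hl,S=4):
    m=np.zeros((420*S,560*S),np.uint8);cv2.fillPoly(m,[np.int32(np.round(((hl+.5)*S-.5)*16))],1,shift=4)
    return cv2.resize(m.astype(np.float32),(560,420),interpolation=cv2.INTER_AREA)
def fit(cs,col,x0,r,ztop,cap=True,occ=None):
    """fit xy (and cap depth) of a disc top at ztop to the colour masks; occ=(x,y,z) roll to leave out"""
    data=[]
    for c in cs:
        roi=fill(c,hull(c,*x0,r+.022,ztop-.012,ztop),1)>0
        m=cmask(c,col)&roi
        w=np.ones(m.shape)*roi
        if occ is not None: w*=fill(c,hull(c,occ[0],occ[1],.0275,.0,.102),1)==0
        if cap:  # component only
            m=cv2.morphologyEx(m.astype(np.uint8),cv2.MORPH_CLOSE,np.ones((5,5)))
            n,l,s,_=cv2.connectedComponentsWithStats(m)
            m=l==1+np.argmax(s[1:,4]) if n>1 else m
        data.append((c,m.astype(float),w))
    def cost(p):
        t=.01 if not cap else abs(p[2])*.01
        return sum((np.abs(fill(c,hull(c,p[0],p[1],r,ztop-t,ztop))-m)*w).sum() for c,m,w in data)
    p0=[*x0]+([.5] if cap else [])
    sim=[p0]+[list(np.array(p0)+np.eye(len(p0))[i]*(.008 if i<2 else .4)) for i in range(len(p0))]
    q=minimize(cost,p0,method="Nelder-Mead",options=dict(initial_simplex=sim,xatol=2e-4,fatol=.3,maxiter=90))
    return q.x,q.fun,[int((m*w).sum()) for _,m,w in data]
def mark(c,x,y,z,r0,r1):
    g=cv2.cvtColor(c["img"],cv2.COLOR_BGR2GRAY).astype(float);out=[]
    for a in np.deg2rad(np.arange(0,360,3)):
        out.append(np.mean([cv2.getRectSubPix(g.astype(np.float32),(1,1),tuple(map(float,proj(c,(x+r*np.cos(a),y+r*np.sin(a),z)))))[0,0] for r in np.linspace(r0,r1,5)]))
    out=np.array(out);wt=np.clip(np.median(out)*.75-out,0,None);th=np.deg2rad(np.arange(0,360,3))
    return np.rad2deg(np.angle((wt*np.exp(1j*th)).sum())),out.min(),np.median(out)
E
python3 - <<'E'
from h import *
T=robot.camera("top");S=robot.camera("side")
rolls=dict(red=(.478,.299),yellow=(.66,.17),blue=(.628,-.163),white=(.483,-.306))
for k,x0 in rolls.items():
    for n,cs in(("both",[T,S]),("top",[T]),("side",[S])):
        q=fit(cs,k,x0,.025,.1);print("roll",k,n,q[0].round(4),round(q[1]),q[2])
        if n=="both":rolls[k]=q[0][:2]
for k,x0,o in(("red",(.663,.167),"yellow"),("yellow",(.634,-.157),"blue"),("blue",(.478,.29),"red"),("black",(.488,-.308),"white"),("white",(.48,.01),None)):
    for n,cs in(("both",[T,S]),("top",[T]),("side",[S])):
        q=fit(cs,k,x0,.039,.01,False,rolls[o] if o else None);print("pad",k,n,q[0].round(4),round(q[1]),q[2])
        if n=="both" and k=="white":sp=q[0]
for c in(T,S):
    print(mark(c,*rolls["white"],.1,.014,.022),mark(c,*sp[:2],.01,.028,.037))
vis=[]
for i in ((560*0+60,120,280,320),):
    a=cv2.resize(T["img"][140:300,90:290],None,fx=3,fy=3,interpolation=cv2.INTER_CUBIC)
a2=cv2.resize(T["img"][140:300,330:470],(420,480),interpolation=cv2.INTER_CUBIC)
cv2.imwrite("pics/crop1.png",np.hstack([cv2.resize(a,(400,320)),cv2.resize(a2,(280,320))]))
E
```

```text
roll red both [0.4747 0.2983 1.002 ] 171 [576, 604]
roll red top [0.4747 0.2957 0.3912] 59 [576]
roll red side [0.4743 0.3014 0.6573] 53 [604]
roll yellow both [0.6641 0.1664 1.1867] 91 [540, 459]
roll yellow top [0.6635 0.1654 0.6844] 20 [540]
roll yellow side [0.6628 0.1705 0.7788] 24 [459]
roll blue both [ 0.6276 -0.158   0.9253] 130 [493, 243]
roll blue top [ 0.6279 -0.1579  0.5415] 57 [493]
roll blue side [ 0.627  -0.1501  0.6945] 18 [243]
roll white both [ 0.4865 -0.2993  0.0058] 325 [332, 101]
roll white top [ 0.4871 -0.3008  0.002 ] 259 [332]
roll white side [ 4.854e-01 -2.952e-01 -1.000e-04] 50 [101]
pad red both [0.6638 0.1676] 101 [269, 288]
pad red top [0.6655 0.1682] 38 [269]
pad red side [0.6632 0.1666] 42 [288]
pad yellow both [ 0.6325 -0.1587] 69 [238, 144]
pad yellow top [ 0.6329 -0.1588] 30 [238]
pad yellow side [ 0.6315 -0.1583] 31 [144]
pad blue both [0.4787 0.2941] 108 [366, 334]
pad blue top [0.4793 0.2957] 36 [366]
pad blue side [0.4782 0.2931] 54 [334]
pad black both [ 0.49   -0.3122] 290 [37, 102]
pad black top [ 0.4936 -0.3241] 174 [37]
pad black side [ 0.4893 -0.3009] 31 [102]
pad white both [0.4763 0.0171] 532 [934, 476]
pad white top [0.4765 0.0179] 228 [934]
pad white side [0.4754 0.0107] 295 [476]
(np.float64(-2.1793370873991127), np.float32(64.50559), np.float32(174.91966)) (np.float64(-34.30394895605091), np.float32(68.95207), np.float32(180.69356))
(np.float64(57.916091287869385), np.float32(116.06492), np.float32(171.21234)) (np.float64(-82.77137507320056), np.float32(67.4933), np.float32(189.98242))
```

View pics/crop1.png

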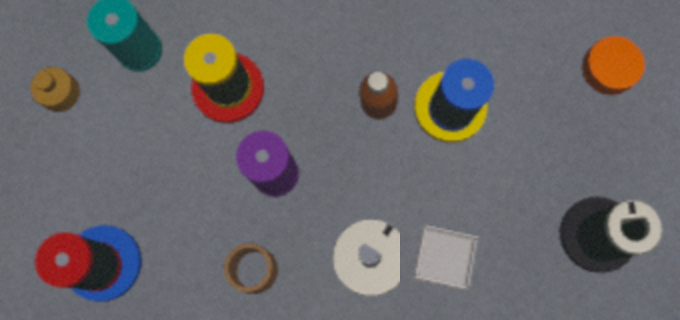

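```bash
cat > w.py <<'E'
from h import *
def fitw(cs,x0,r,z,t,excl=None):
    D=[]
    for c in cs:
        h=cv2.cvtColor(c["img"],cv2.COLOR_BGR2HSV).astype(int)
        roi=fill(c,hull(c,*x0,r+.015,z-t,z),1)>0
        m=((h[...,1]<70)&(h[...,2]>140)&roi).astype(np.uint8)
        w=roi.astype(float)
        if excl:
            e=fill(c,hull(c,*excl),1)>0;w[e]=0;m[e]=0
        m=cv2.morphologyEx(m,cv2.MORPH_OPEN,np.ones((2,2)))
        pts=cv2.findNonZero(m);H=cv2.convexHull(pts);mm=np.zeros_like(m);cv2.fillPoly(mm,[H],1);D.append((c,mm,w,int(m.sum())))
    f=lambda p:sum((np.abs(fill(c,hull(c,p[0],p[1],r,z-t,z))-m)*w).sum() for c,m,w,_ in D)
    q=minimize(f,x0,method="Nelder-Mead",options=dict(initial_simplex=[x0,(x0[0]+.006,x0[1]),(x0[0],x0[1]+.006)],xatol=2e-4,fatol=.3))
    return q.x,q.fun,[(d[3],int(d[1].sum())) for d in D]
E
python3 - <<'E'
from w import *
T=robot.camera("top");S=robot.camera("side")
for cs in([T],[S],[T,S]):
  for t in(.002,.006):
    a=fitw(cs,(.486,-.301),.025,.1,t); print("white",t,a[0].round(4),round(a[1]),a[2])
  b=fitw(cs,(.476,.014),.039,.01,.01,(.476,.014,.012,.012,.06) if cs[0] is S else None);print("spin",b[0].round(4),round(b[1]),b[2])
  for k,x0 in dict(red=(.4745,.298),yellow=(.6635,.1674),blue=(.6275,-.156)).items():
    q=fit(cs,k,x0,.025,.1) if 0 else None
for c in (T,S):
    print(mark(c,*a[0],.1,.0165,.022),mark(c,*b[0],.01,.029,.037))
    # shaft top centre, mask grey around
for l in("roll_white","spindle","pad_park","bottle"):
  for n,c in(("T",T),("S",S)):
    for r in robot.place_of(c,l)[:1]:
        print(l,n,r["confidence"],at(c,np.array(r["position"])*[560,420],.01 if l=="roll_white" else 0).round(4)[:2])
t1=cv2.resize(T["img"][225:295,400:480],(480,420),interpolation=cv2.INTER_NEAREST)
cv2.imwrite("pics/w1.png",np.hstack([cv2.resize(T["img"][235:305,240:310],(390,390),interpolation=cv2.INTER_CUBIC),cv2.resize(S["img"][110:170,290:350],(390,390),interpolation=cv2.INTER_CUBIC)]))
E
```

```text
white 0.002 [ 0.4847 -0.3031] 41 [(375, 563)]
white 0.006 [ 0.4851 -0.3033] 63 [(375, 563)]
spin [0.4739 0.0154] 34 [(1021, 1144)]
white 0.002 [ 0.4877 -0.2919] 68 [(135, 235)]
white 0.006 [ 0.4892 -0.2971] 51 [(137, 241)]
spin [0.4722 0.0307] 301 [(623, 1149)]
white 0.002 [ 0.485  -0.3023] 145 [(375, 563), (135, 235)]
white 0.006 [ 0.485  -0.3023] 145 [(375, 563), (137, 241)]
spin [0.474  0.0159] 445 [(1021, 1144), (652, 1153)]
(np.float64(7.089077707990671), np.float32(57.66687), np.float32(179.7172)) (np.float64(-30.42040877722252), np.float32(67.280655), np.float32(179.66089))
(np.float64(87.70023163047972), np.float32(100.4209), np.float32(157.81314)) (np.float64(-78.77442940266707), np.float32(61.280853), np.float32(187.23022))
roll_white T 0.58 [ 0.4922 -0.3056]
roll_white S 0.98 [ 0.4734 -0.2996]
spindle T 0.65 [0.4838 0.0118]
spindle S 0.78 [0.4769 0.017 ]
pad_park T 0.57 [ 0.495  -0.2995]
pad_park S 0.77 [ 0.484  -0.2887]
bottle T 0.85 [0.6444 0.0009]
bottle S 0.9 [0.6369 0.0066]
```

View pics/w1.png

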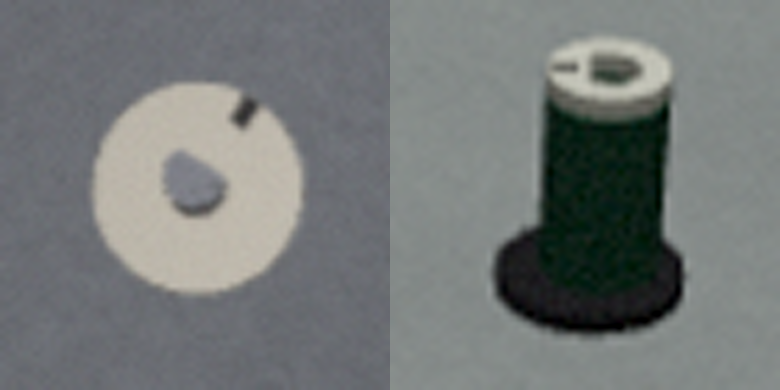

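```bash
cat > g.py <<'E'
import sys
from h import *
def rel(targets):
    s=robot.get_state();p=s["ee_pos"];y=np.deg2rad(s["tcp_rot"][2])
    X=np.array([np.cos(y),np.sin(y)]);Y=np.array([np.sin(y),-np.cos(y)])
    for (x,yy,z,w) in targets:
        d=np.array([x,yy])-p[:2]; a=(s["tcp_rot"][2]-w+180)%360-180
        print([round(float(v),4) for v in(d@X,d@Y,p[2]-z,np.deg2rad(a))], "j",s["qpos"][[0,6]].round(), "p",p.round(4),s["tcp_rot"].round(2),s["time"])
if __name__=="__main__": rel(eval(sys.argv[1]))
E
python3 g.py "[(.5,.3,.231,125),(.58,0,.22,90),(.485,-.303,.17,90),(.485,-.303,.056,90)]"
```

```text
[-0.3986, -0.2244, 0.0003, 0.6823] j [-76.  -2.] p [0.1782 0.6251 0.2313] [-179.99   -0.    164.09] 1.7
[-0.5578, -0.491, 0.0113, 1.2931] j [-76.  -2.] p [0.1782 0.6251 0.2313] [-179.99   -0.    164.09] 1.7
[-0.5495, -0.8084, 0.0613, 1.2931] j [-76.  -2.] p [0.1782 0.6251 0.2313] [-179.99   -0.    164.09] 1.7
[-0.5495, -0.8084, 0.1753, 1.2931] j [-76.  -2.] p [0.1782 0.6251 0.2313] [-179.99   -0.    164.09] 1.7
```

>>> send_rows:
  plan:
    - [[1, -0.3986, -0.2244, 0, 0.6823], [1, -0.3986, -0.2244, 0, 0.6823], [1, -0.3986, -0.2244, 0, 0.6823], [1, -0.3986, -0.2244, 0, 0.6823], [1, -0.3986, -0.2244, 0, 0.6823], [1, -0.3986, -0.2244, 0, 0.6823], [1, -0.3986, -0.2244, 0, 0.6823], [1, -0.3986, -0.2244, 0, 0.6823], [1, -0.3986, -0.2244, 0, 0.6823], [1, -0.5578, -0.491, 0.0113, 1.2931], [1, -0.5578, -0.491, 0.0113, 1.2931], [1, -0.5578, -0.491, 0.0113, 1.2931], [1, -0.5578, -0.491, 0.0113, 1.2931], [1, -0.5578, -0.491, 0.0113, 1.2931], [1, -0.5578, -0.491, 0.0113, 1.2931], [1, -0.5578, -0.491, 0.0113, 1.2931], [1, -0.5578, -0.491, 0.0113, 1.2931], [1, -0.5578, -0.491, 0.0113, 1.2931]]
  squeeze: 40

```text
time: 3.5
ee_pos: [0.5799, 0.001, 0.2199]
tcp_rot: [-180.0, -0.1, 90.0]
force: [-0.5, 1.3, -0.3]
grip_width: 0.0855
grasp_force: 0.0
```

```bash
python3 g.py "[(.485,-.303,.17,90),(.485,-.303,.056,90)]"
```

```text
[-0.3039, -0.0951, 0.0499, 0.0004] j [-16.  10.] p [0.5799 0.001  0.2199] [-1.7998e+02 -8.0000e-02  9.0020e+01] 3.5
[-0.3039, -0.0951, 0.1639, 0.0004] j [-16.  10.] p [0.5799 0.001  0.2199] [-1.7998e+02 -8.0000e-02  9.0020e+01] 3.5
```

>>> send_rows:
  plan:
    - [[1, -0.303, -0.095, 0.05, 0], [1, -0.303, -0.095, 0.05, 0], [1, -0.303, -0.095, 0.05, 0], [1, -0.303, -0.095, 0.05, 0], [1, -0.303, -0.095, 0.05, 0], [1, -0.303, -0.095, 0.05, 0], [1, -0.303, -0.095, 0.05, 0], [1, -0.303, -0.095, 0.05, 0], [1, -0.303, -0.095, 0.05, 0]]

```text
time: 4.4
ee_pos: [0.4863, -0.3005, 0.1699]
tcp_rot: [180.0, -0.1, 90.2]
force: [0.1, 0.2, -0.2]
grip_width: 0.0855
grasp_force: 0.0
```

```bash
python3 g.py "[(.485,-.303,.056,90)]"; python3 - <<'E'
from h import *
T=robot.camera("top");S=robot.camera("side")
cv2.imwrite("pics/h1.png",np.hstack([T["img"][170:320,360:530],S["img"][60:210,240:410]]).repeat(2,0).repeat(2,1))
E
```

```text
[-0.0025, -0.0013, 0.1139, 0.003] j [17. 43.] p [ 0.4863 -0.3005  0.1699] [ 1.7996e+02 -1.3000e-01  9.0170e+01] 4.4
```

View pics/h1.png

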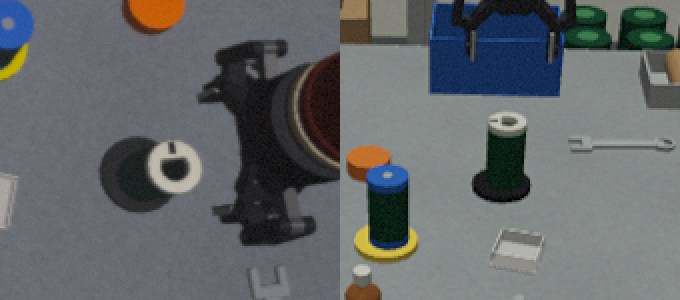

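>>> send_rows:
  plan:
    - [[1, -0.001, 0, 0.03, 0], [1, -0.001, 0, 0.06, 0], [1, -0.001, 0, 0.08, 0], [1, -0.001, 0, 0.1, 0], [1, -0.001, 0, 0.114, 0], [1, -0.001, 0, 0.114, 0], [0.8, -0.001, 0, 0.114, 0], [0.7, -0.001, 0, 0.114, 0], [0.6, -0.001, 0, 0.114, 0], [0.5, -0.001, 0, 0.114, 0], [0.4, -0.001, 0, 0.114, 0], [0.3, -0.001, 0, 0.114, 0], [0.2, -0.001, 0, 0.114, 0], [0.2, -0.001, 0, 0.114, 0]]
  squeeze: 40

```text
time: 5.9
ee_pos: [0.486, -0.3045, 0.0573]
tcp_rot: [179.9, 0.1, 90.0]
force: [1.0, 1.0, 6.2]
grip_width: 0.0487
grasp_force: 41.3
```

```bash
python3 g.py "[(.485,-.303,.18,90)]"; python3 - <<'E'
from h import *
T=robot.camera("top");S=robot.camera("side")
cv2.imwrite("pics/h2.png",np.hstack([T["img"][170:320,360:530],S["img"][60:210,240:410]]).repeat(2,0).repeat(2,1))
E
```

```text
[0.0015, -0.001, -0.1227, 0.0] j [20. 47.] p [ 0.486  -0.3045  0.0573] [1.7986e+02 6.0000e-02 9.0000e+01] 5.9
```

View pics/h2.png

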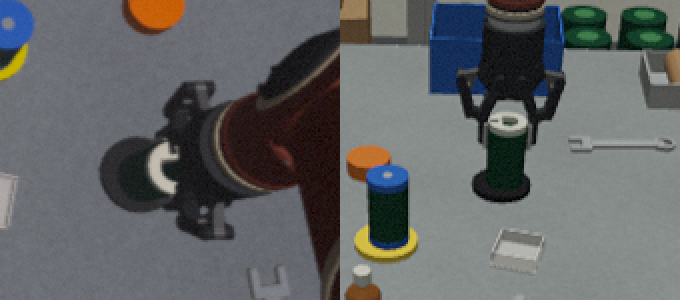

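>>> send_rows:
  plan:
    - [[0.2, 0, 0, -0.02, 0], [0.2, 0, 0, -0.05, 0], [0.2, 0, 0, -0.09, 0], [0.2, 0, 0, -0.122, 0], [0.2, 0, 0, -0.122, 0]]

```text
time: 6.5
ee_pos: [0.487, -0.3061, 0.1824]
tcp_rot: [179.6, 0.3, 90.0]
force: [1.0, -0.9, -2.8]
grip_width: 0.0487
grasp_force: 42.5
```

```bash
python3 g.py "[(.474,.0155,.18,55)]"
```

```text
[0.3216, -0.0131, 0.0024, 0.6104] j [17. 43.] p [ 0.487  -0.3061  0.1824] [179.55   0.3   89.97] 6.5
```

>>> send_rows:
  plan:
    - [[0.2, 0.04, -0.0013, 0, 0.07], [0.2, 0.08, -0.003, 0, 0.14], [0.2, 0.12, -0.004, 0, 0.21], [0.2, 0.16, -0.005, 0, 0.29], [0.2, 0.2, -0.007, 0, 0.36], [0.2, 0.24, -0.008, 0, 0.44], [0.2, 0.28, -0.01, 0, 0.53], [0.2, 0.3, -0.01, 0, 0.58], [0.2, 0.3185, -0.011, 0, 0.61], [0.2, 0.3185, -0.011, 0.02, 0.61], [0.2, 0.3185, -0.011, 0.04, 0.61], [0.2, 0.3185, -0.011, 0.05, 0.61], [0.2, 0.3185, -0.011, 0.05, 0.61], [0.2, 0.3185, -0.011, 0.05, 0.61], [0.2, 0.3185, -0.011, 0.05, 0.61]]

```text
time: 8.0
ee_pos: [0.4746, 0.0141, 0.1286]
tcp_rot: [179.9, -0.0, 55.0]
force: [-0.7, 0.2, -1.9]
grip_width: 0.0481
grasp_force: 42.4
```

```bash
python3 g.py "[(.474,.0155,.09,55)]"; python3 - <<'E'
from h import *
T=robot.camera("top");S=robot.camera("side")
cv2.imwrite("pics/h3.png",np.hstack([cv2.resize(T["img"][220:320,220:340],(480,400)),cv2.resize(S["img"][165:255,290:362],(320,400))]))
E
```

```text
[0.0008, -0.0013, 0.0386, 0.0002] j [-24. -14.] p [0.4746 0.0141 0.1286] [ 1.7993e+02 -4.0000e-02  5.5010e+01] 8.0
```

View pics/h3.png

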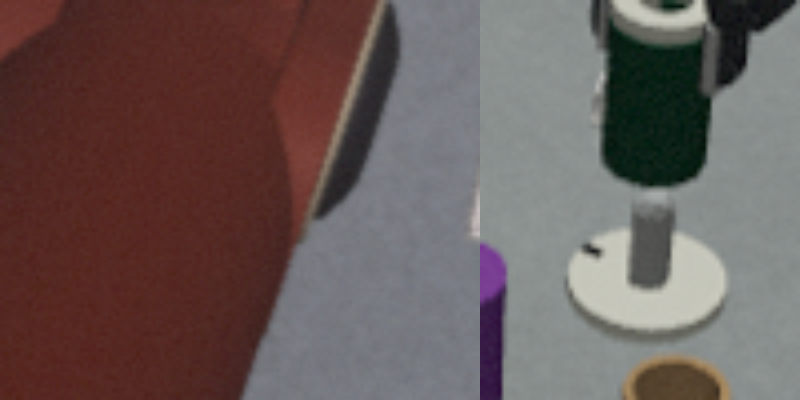

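```bash
cat > side.py <<'E'
from h import *
S=robot.camera("side");p=robot.get_state()["ee_pos"]
h=cv2.cvtColor(S["img"],cv2.COLOR_BGR2HSV).astype(int)
# disc: model hull minus shaft hull minus roll, compare with bright mask
m=((h[...,1]<60)&(h[...,2]>165)).astype(float)
roi=np.zeros(m.shape);roi[205:243,302:352]=1
def cost(q):
    sh=fill(S,hull(S,q[0],q[1],.011,.0,.06));d=np.clip(fill(S,hull(S,q[0],q[1],.039,.002,.01))-sh,0,1)
    return (np.abs(d-m)*roi*(sh<.01)).sum()
q=minimize(cost,(.474,.015),method="Nelder-Mead",options=dict(initial_simplex=[(.474,.015),(.48,.015),(.474,.021)],xatol=2e-4,fatol=.2))
print("disc side",q.x.round(4),round(q.fun,1))
# held roll: dark green body below the fingers
b=(h[...,2]<70).astype(float);r2=np.zeros(m.shape);r2[192:212,305:350]=1
zb=p[2]-.0473
def c2(q): return (np.abs(fill(S,hull(S,q[0],q[1],.025,zb,zb+.06))-b)*r2).sum()
q2=minimize(c2,p[:2],method="Nelder-Mead",options=dict(initial_simplex=[p[:2],p[:2]+[.005,0],p[:2]+[0,.005]],xatol=2e-4,fatol=.2))
print("roll side",q2.x.round(4),round(q2.fun,1),"tcp",p.round(4),"b",b[200,308:350].astype(int),b[190:212,327].astype(int))
E
python3 side.py
```

```text
disc side [0.4744 0.0121] 91.9
roll side [0.4764 0.0169] 18.4 tcp [0.4745 0.0143 0.1286] b [0 0 0 0 0 0 0 0 0 0 1 1 1 1 1 1 1 1 1 1 1 1 1 1 1 1 1 1 1 1 1 1 1 0 0 0 0
 0 0 0 0 0] [1 1 1 1 1 1 1 1 1 1 1 1 1 1 1 1 1 0 0 0 0 0]
```

```bash
cat > disc.py <<'E'
from h import *
S=robot.camera("side")
g=cv2.cvtColor(S["img"],cv2.COLOR_BGR2GRAY)
h=cv2.cvtColor(S["img"],cv2.COLOR_BGR2HSV)
print(h[229,300:356,2].tolist());print(h[229,300:356,1].tolist());print(h[205:245,318,2].tolist());print(h[205:245,318,1].tolist())
print("pred", [proj(S,(.474+dx,.0154+dy,.01)).round(1).tolist() for dx,dy in((0,0),(.039,0),(-.039,0),(0,.039),(0,-.039))])
print(h[213,310:345,2].tolist(), proj(S,(.474,.0154,.05)))
E
python3 disc.py
```

```text
[146, 145, 143, 148, 152, 147, 146, 147, 145, 110, 178, 200, 200, 197, 198, 198, 198, 199, 197, 198, 198, 199, 201, 184, 148, 141, 108, 95, 94, 113, 114, 168, 198, 199, 198, 198, 198, 198, 198, 198, 198, 199, 198, 199, 202, 168, 143, 147, 146, 147, 143, 145, 142, 141, 142, 142]
[10, 9, 11, 12, 12, 10, 10, 10, 12, 9, 16, 14, 15, 16, 14, 15, 17, 17, 14, 14, 15, 17, 15, 15, 16, 18, 17, 11, 16, 11, 11, 15, 14, 14, 15, 14, 17, 15, 14, 14, 15, 15, 14, 15, 15, 11, 9, 10, 10, 14, 14, 11, 11, 11, 11, 11]
[143, 146, 147, 145, 143, 145, 142, 143, 144, 141, 143, 144, 171, 198, 200, 199, 193, 195, 199, 198, 199, 197, 197, 198, 197, 198, 197, 199, 198, 199, 201, 179, 116, 104, 101, 125, 145, 145, 145, 144]
[12, 10, 10, 11, 11, 11, 13, 11, 11, 9, 11, 12, 10, 14, 14, 15, 12, 16, 14, 14, 15, 16, 14, 15, 14, 14, 14, 15, 14, 14, 14, 16, 18, 20, 18, 12, 12, 12, 11, 12]
pred [[327.9, 225.2], [309.9, 224.5], [345.9, 225.8], [328.2, 236.8], [327.6, 214.1]]
[147, 142, 144, 146, 150, 148, 145, 143, 144, 146, 146, 144, 145, 149, 96, 93, 110, 108, 97, 105, 106, 94, 80, 88, 139, 143, 142, 143, 141, 142, 140, 143, 143, 142, 141] [328.99239468 210.61546741]
```

```bash
cat > disc.py <<'E'
from h import *
S=robot.camera("side");p=robot.get_state()["ee_pos"]
h=cv2.cvtColor(S["img"],cv2.COLOR_BGR2HSV).astype(int)
m=np.clip((h[...,2]-147)/(198-147.),0,1)
roi=np.zeros(m.shape);roi[209:243,302:352]=1
sh=fill(S,hull(S,.4745,.018,.015,.01,.06),1)>0
mk=fill(S,hull(S,.4745+.0325*np.cos(-.53),.018+.0325*np.sin(-.53),.009,.01,.01),1)>0
w=roi*~sh*~mk
def cost(q): return (np.abs(fill(S,hull(S,q[0],q[1],.039,.01,.01))-m)*w).sum()
q=minimize(cost,(.474,.018),method="Nelder-Mead",options=dict(initial_simplex=[(.474,.018),(.48,.018),(.474,.024)],xatol=1e-4,fatol=.1))
print("disc side",q.x.round(4),round(q.fun,1))
print(h[196:216,326:331,2].tolist())
for y in(.0154,.021):print(y,[proj(S,(.4745,y,z)).round(1).tolist() for z in(.055,.06)])
E
python3 disc.py
```

```text
disc side [0.4762 0.0197] 22.5
[[32, 31, 32, 32, 33], [38, 30, 27, 28, 33], [32, 32, 27, 35, 34], [32, 33, 32, 35, 35], [38, 35, 32, 34, 29], [32, 31, 25, 31, 25], [35, 28, 36, 29, 32], [35, 32, 38, 31, 33], [31, 35, 30, 30, 35], [30, 23, 29, 28, 30], [46, 40, 32, 21, 28], [112, 116, 122, 128, 126], [153, 159, 169, 171, 171], [152, 157, 168, 168, 168], [140, 140, 150, 153, 152], [119, 125, 128, 117, 115], [118, 119, 122, 105, 101], [112, 109, 96, 104, 106], [81, 97, 82, 93, 98], [84, 84, 80, 82, 83]]
0.0154 [[328.9, 208.7], [329.0, 206.9]]
0.021 [[328.9, 210.4], [329.1, 208.5]]
```

>>> send_rows:
  plan:
    - [[0.2, 0.001, -0.001, 0, 0], [0.2, 0.001, -0.001, 0.008, 0], [0.2, 0.001, -0.001, 0.016, 0], [0.2, 0.001, -0.001, 0.02, 0], [0.2, 0.001, -0.001, 0.024, 0], [0.2, 0.001, -0.001, 0.027, 0], [0.2, 0.001, -0.001, 0.027, 0], [0.2, 0.001, -0.001, 0.027, 0]]

```text
time: 9.05
ee_pos: [0.4739, 0.0158, 0.101]
tcp_rot: [180.0, 0.0, 55.0]
force: [-0.2, 0.1, -2.1]
grip_width: 0.0485
grasp_force: 42.5
```

>>> send_rows:
  plan:
    - [[0.2, 0, 0, 0.003, 0], [0.2, 0, 0, 0.006, 0], [0.2, 0, 0, 0.009, 0], [0.2, 0, 0, 0.012, 0], [0.2, 0, 0, 0.015, 0], [0.2, 0, 0, 0.015, 0], [0.2, 0, 0, 0.015, 0]]

```text
time: 9.75
ee_pos: [0.4737, 0.0158, 0.0859]
tcp_rot: [-180.0, 0.0, 55.0]
force: [0.3, -0.1, -1.0]
grip_width: 0.0488
grasp_force: 42.5
```

>>> send_rows:
  plan:
    - [[0.2, 0, 0, 0.004, 0], [0.2, 0, 0, 0.008, 0], [0.2, 0, 0, 0.012, 0], [0.2, 0, 0, 0.016, 0], [0.2, 0, 0, 0.02, 0], [0.2, 0, 0, 0.024, 0], [0.2, 0, 0, 0.0275, 0], [0.2, 0, 0, 0.0275, 0], [0.2, 0, 0, 0.0275, 0]]

```text
time: 10.65
ee_pos: [0.4738, 0.0158, 0.0584]
tcp_rot: [-180.0, 0.0, 55.0]
force: [-0.1, -0.5, -2.1]
grip_width: 0.0486
grasp_force: 42.5
```

Seated within about 1 mm; release and back off upward.

>>> send_rows:
  plan:
    - [[0.4, 0, 0, 0, 0], [0.6, 0, 0, 0, 0], [0.8, 0, 0, 0, 0], [1, 0, 0, 0, 0], [1, 0, 0, 0, 0], [1, 0, 0, 0, 0], [1, 0, 0, -0.03, 0], [1, 0, 0, -0.07, 0], [1, 0, 0, -0.12, 0], [1, 0, 0, -0.13, 0], [1, 0, 0, -0.13, 0]]

```text
time: 11.75
ee_pos: [0.4749, 0.016, 0.1902]
tcp_rot: [179.8, -0.2, 55.1]
force: [0.4, 0.0, 0.3]
grip_width: 0.0854
grasp_force: 0.0
```

```bash
python3 g.py "[(.628,-.158,.18,90),(.628,-.158,.056,90)]"; python3 - <<'E'
from h import *
S=robot.camera("side")
# offsets of side camera vs top seen at ~z .1: use top for grasps
cv2.imwrite("pics/s4.png",cv2.resize(S["img"][120:290,200:380],(540,510)))
E
```

```text
[-0.055, 0.2251, 0.0102, -0.6096] j [-28. -18.] p [0.4749 0.016  0.1902] [179.81  -0.19  55.07] 11.75
[-0.055, 0.2251, 0.1342, -0.6096] j [-28. -18.] p [0.4749 0.016  0.1902] [179.81  -0.19  55.07] 11.75
```

View pics/s4.png

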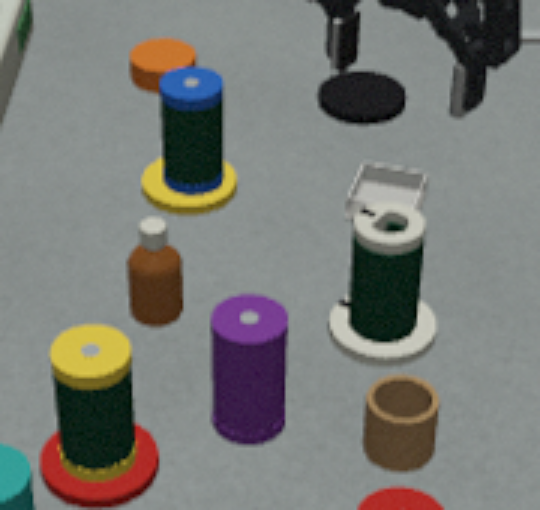

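>>> send_rows:
  plan:
    - [[1, -0.012, 0.05, 0.01, -0.13], [1, -0.024, 0.1, 0.01, -0.27], [1, -0.037, 0.15, 0.01, -0.4], [1, -0.047, 0.19, 0.01, -0.52], [1, -0.055, 0.225, 0.01, -0.61], [1, -0.055, 0.225, 0.01, -0.61], [1, -0.055, 0.225, 0.01, -0.61], [1, -0.055, 0.225, 0.01, -0.61]]

```text
time: 12.6
ee_pos: [0.6254, -0.1563, 0.1765]
tcp_rot: [-179.8, -0.1, 90.0]
force: [0.0, 0.2, 0.5]
grip_width: 0.0853
grasp_force: 0.0
```

```bash
python3 g.py "[(.628,-.158,.18,90),(.628,-.158,.056,90)]"; python3 - <<'E'
from h import *
for n in("top","side"):
    c=robot.camera(n);h=cv2.cvtColor(c["img"],cv2.COLOR_BGR2HSV).astype(int)
    roi=fill(c,hull(c,.489,-.307,.06,0,.01),1)>0
    m=((h[...,2]<75)&roi).astype(np.uint8);M=cv2.moments(m);px=(M["m10"]/M["m00"],M["m01"]/M["m00"])
    print(n,m.sum(),int(fill(c,hull(c,.489,-.307,.039,0,.01)).sum()),px,at(c,px,.006).round(4))
    cv2.imwrite(f"pics/n5{n}.png",c["img"])
E
```

```text
[-0.0017, 0.0026, -0.0035, 0.0007] j [ 0. 25.] p [ 0.6254 -0.1563  0.1765] [-1.7977e+02 -1.5000e-01  9.0040e+01] 12.6
[-0.0017, 0.0026, 0.1205, 0.0007] j [ 0. 25.] p [ 0.6254 -0.1563  0.1765] [-1.7977e+02 -1.5000e-01  9.0040e+01] 12.6Traceback (most recent call last):
  File "<stdin>", line 5, in <module>
ZeroDivisionError: float division by zero
```

>>> send_rows:
  plan:
    - [[1, -0.001, 0.002, 0.03, 0], [1, -0.001, 0.002, 0.06, 0], [1, -0.001, 0.002, 0.08, 0], [1, -0.001, 0.002, 0.1, 0], [1, -0.001, 0.002, 0.122, 0], [1, -0.001, 0.002, 0.122, 0], [0.8, -0.001, 0.002, 0.122, 0], [0.7, -0.001, 0.002, 0.122, 0], [0.6, -0.001, 0.002, 0.122, 0], [0.5, -0.001, 0.002, 0.122, 0], [0.4, -0.001, 0.002, 0.122, 0], [0.3, -0.001, 0.002, 0.122, 0], [0.2, -0.001, 0.002, 0.122, 0], [0.2, -0.001, 0.002, 0.122, 0]]

```text
time: 14.05
ee_pos: [0.6287, -0.1593, 0.0581]
tcp_rot: [180.0, -0.0, 90.0]
force: [-3.1, 1.2, 5.9]
grip_width: 0.0493
grasp_force: 41.5
```

```bash
python3 g.py "[(.628,-.158,.18,90),(.487,-.303,.18,72)]"; python3 - <<'E'
from h import *
c=robot.camera("side");h=cv2.cvtColor(c["img"],cv2.COLOR_BGR2HSV).astype(int)
roi=fill(c,hull(c,.489,-.307,.06,0,.01),1)>0
m=((h[...,2]<75)&roi).astype(np.uint8);ys,xs=np.nonzero(m)
px=((xs.min()+xs.max())/2,(ys.min()+ys.max())/2)
print(m.sum(),int(fill(c,hull(c,.489,-.307,.039,0,.01)).sum()),px,at(c,px,.005).round(4))
cv2.imwrite("pics/s5.png",c["img"][100:300,180:380].repeat(2,0).repeat(2,1))
E
```

```text
[0.0013, -0.0007, -0.1219, -0.0002] j [ 2. 28.] p [ 0.6287 -0.1593  0.0581] [ 1.7996e+02 -1.0000e-02  8.9990e+01] 14.05
[-0.1437, -0.1416, -0.1219, 0.314] j [ 2. 28.] p [ 0.6287 -0.1593  0.0581] [ 1.7996e+02 -1.0000e-02  8.9990e+01] 14.05
409 453 (np.float64(320.0), np.float64(152.0)) [ 0.4898 -0.2958  0.005 ]
```

>>> send_rows:
  plan:
    - [[0.2, 0, 0, -0.03, 0], [0.2, 0, 0, -0.06, 0], [0.2, -0.02, -0.02, -0.06, 0], [0.2, -0.05, -0.05, -0.06, 0], [0.2, -0.08, -0.08, -0.06, 0], [0.2, -0.11, -0.108, -0.06, 0], [0.2, -0.13, -0.128, -0.06, 0], [0.2, -0.143, -0.14, -0.06, 0], [0.2, -0.143, -0.14, -0.06, 0], [0.2, -0.143, -0.14, -0.04, 0], [0.2, -0.143, -0.14, -0.02, 0], [0.2, -0.143, -0.14, -0.01, 0], [0.2, -0.143, -0.14, -0.004, 0], [0.2, -0.143, -0.14, -0.002, 0], [0.2, -0.143, -0.14, -0.001, 0], [0.2, -0.143, -0.14, -0.001, 0]]

```text
time: 15.7
ee_pos: [0.4893, -0.3023, 0.0582]
tcp_rot: [179.9, 0.1, 90.0]
force: [-0.3, -0.8, -3.0]
grip_width: 0.0495
grasp_force: 42.9
```

```bash
python3 g.py "[(.488,-.301,.058,90)]"; python3 - <<'E'
from h import *
c=robot.camera("side");T=robot.camera("top")
cv2.imwrite("pics/s6.png",np.hstack([cv2.resize(c["img"][80:180,270:370],(400,400)),cv2.resize(T["img"][190:290,380:480],(400,400))]))
E
```

```text
[0.0013, -0.0013, 0.0002, 0.0002] j [20. 46.] p [ 0.4893 -0.3023  0.0582] [1.7991e+02 5.0000e-02 9.0010e+01] 15.7
```

View pics/s6.png

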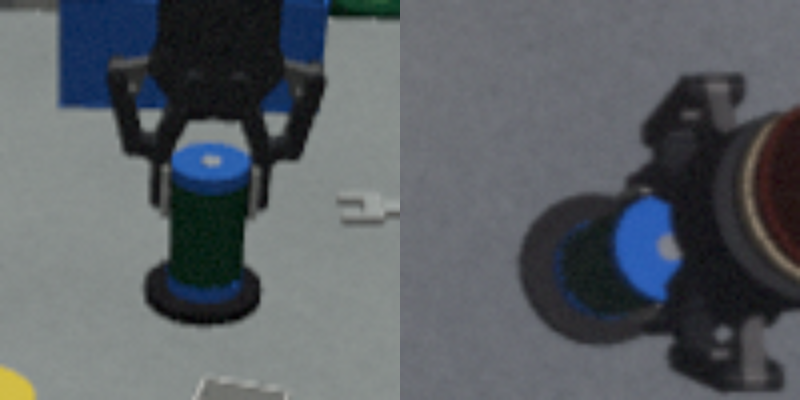

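>>> send_rows:
  plan:
    - [[0.4, 0, 0, 0, 0], [0.6, 0, 0, 0, 0], [0.8, 0, 0, 0, 0], [1, 0, 0, 0, 0], [1, 0, 0, 0, 0], [1, 0, 0, -0.03, 0], [1, 0, 0, -0.07, 0], [1, 0, 0, -0.12, 0], [1, 0, 0, -0.12, 0], [1, 0.2, 0.08, -0.12, 0.4], [1, 0.2, 0.08, -0.12, 0.4], [1, 0.2, 0.08, -0.12, 0.4], [1, 0.2, 0.08, -0.12, 0.4], [1, 0.46, 0.17, -0.12, 0.768], [1, 0.46, 0.17, -0.12, 0.768], [1, 0.46, 0.17, -0.12, 0.768], [1, 0.46, 0.17, -0.12, 0.768], [1, 0.467, 0.176, -0.12, 0.768], [1, 0.467, 0.176, -0.12, 0.768], [1, 0.467, 0.176, -0.12, 0.768]]

```text
time: 17.8
ee_pos: [0.665, 0.1771, 0.1753]
tcp_rot: [-179.7, -0.3, 46.8]
force: [0.1, 0.0, -0.7]
grip_width: 0.0852
grasp_force: 0.0
```

```bash
python3 g.py "[(.6638,.166,.056,46)]"; python3 - <<'E'
from h import *
c=robot.camera("top");h=cv2.cvtColor(c["img"],cv2.COLOR_BGR2HSV).astype(int)
for z,col,x0,r in((.01,"yellow",(.633,-.158),.039),):
    q=fit([c],col,x0,r,z,False);print(q[0].round(4),q[1])
E
```

```text
[-0.0089, 0.0068, 0.1193, 0.0148] j [-33. -40.] p [0.665  0.1771 0.1753] [-179.68   -0.29   46.85] 17.8
[ 0.6321 -0.1583] 57.9375
```

>>> send_rows:
  plan:
    - [[1, 0, 0, 0, 0], [1, 0, 0, 0, 0], [1, 0, 0, 0, 0]]

```text
time: 18.15
ee_pos: [0.6646, 0.1625, 0.1779]
tcp_rot: [180.0, 0.0, 45.8]
force: [-0.0, -0.4, -0.1]
grip_width: 0.0853
grasp_force: 0.0
```

```bash
python3 g.py "[(.6638,.166,.056,46)]"
```

```text
[0.0019, -0.0031, 0.1219, -0.0035] j [-33. -40.] p [0.6646 0.1625 0.1779] [1.7997e+02 3.0000e-02 4.5800e+01] 18.15
```

>>> send_rows:
  plan:
    - [[1, 0, 0, 0.02, 0], [1, 0, 0, 0.05, 0], [1, 0, 0, 0.08, 0], [1, 0, 0, 0.1, 0], [1, 0, 0, 0.122, 0], [1, 0, 0, 0.122, 0], [1, 0, 0, 0.122, 0], [1, 0, 0, 0.122, 0]]

```text
time: 18.95
ee_pos: [0.666, 0.1643, 0.0573]
tcp_rot: [179.9, -0.1, 45.9]
force: [0.1, -0.2, 0.2]
grip_width: 0.0855
grasp_force: 0.0
```

>>> send_rows:
  plan:
    - [[1, 0, -0.002, 0, 0], [0.8, 0, -0.002, 0, 0], [0.7, 0, -0.002, 0, 0], [0.6, 0, -0.002, 0, 0], [0.5, 0, -0.002, 0, 0], [0.4, 0, -0.002, 0, 0], [0.3, 0, -0.002, 0, 0], [0.2, 0, -0.002, 0, 0], [0.2, 0, -0.002, 0, 0], [0.2, 0, -0.002, 0, 0], [0.2, 0, -0.002, -0.03, 0], [0.2, 0, -0.002, -0.07, 0], [0.2, 0, -0.002, -0.12, 0], [0.2, 0, -0.002, -0.12, 0], [0.2, 0, -0.002, -0.12, 0], [0.2, 0, -0.002, -0.12, 0]]

```text
time: 20.55
ee_pos: [0.6611, 0.1665, 0.1725]
tcp_rot: [-179.8, 0.3, 46.0]
force: [-0.2, 0.5, -3.1]
grip_width: 0.0492
grasp_force: 42.5
```

```bash
python3 g.py "[(.632,-.159,.18,46)]"
```

```text
[-0.2544, 0.2052, -0.0075, -0.0001] j [-33. -40.] p [0.6611 0.1665 0.1725] [-179.77    0.26   45.99] 20.55
```

>>> send_rows:
  plan:
    - [[0.2, -0.01, 0.008, -0.005, 0], [0.2, -0.03, 0.024, -0.005, 0], [0.2, -0.06, 0.048, -0.005, 0], [0.2, -0.09, 0.072, -0.005, 0], [0.2, -0.12, 0.097, -0.005, 0], [0.2, -0.15, 0.121, -0.005, 0], [0.2, -0.18, 0.145, -0.005, 0], [0.2, -0.21, 0.169, -0.005, 0], [0.2, -0.235, 0.189, -0.005, 0], [0.2, -0.248, 0.2, -0.005, 0], [0.2, -0.255, 0.205, -0.005, 0], [0.2, -0.255, 0.205, -0.005, 0], [0.2, -0.255, 0.205, 0.03, 0], [0.2, -0.255, 0.205, 0.06, 0], [0.2, -0.255, 0.205, 0.09, 0], [0.2, -0.255, 0.205, 0.1, 0], [0.2, -0.255, 0.205, 0.11, 0], [0.2, -0.255, 0.205, 0.11, 0]]

```text
time: 22.35
ee_pos: [0.6337, -0.1583, 0.065]
tcp_rot: [-179.9, 0.0, 46.1]
force: [0.3, 0.5, -2.4]
grip_width: 0.0493
grasp_force: 42.4
```

```bash
python3 g.py "[(.632,-.159,.058,46)]"; python3 - <<'E'
from h import *
c=robot.camera("side");T=robot.camera("top")
cv2.imwrite("pics/s7.png",np.hstack([cv2.resize(c["img"][100:200,210:310],(400,400)),cv2.resize(T["img"][140:240,310:410],(400,400))]))
E
```

```text
[-0.0017, -0.0008, 0.007, 0.0015] j [-3. -8.] p [ 0.6337 -0.1583  0.065 ] [-179.94    0.     46.08] 22.35
```

View pics/s7.png

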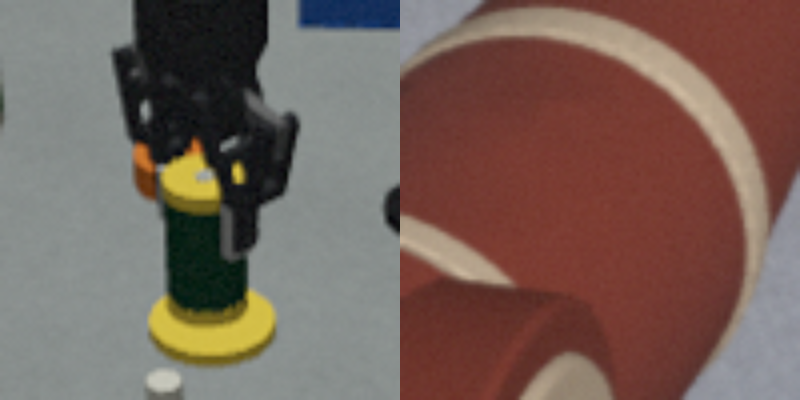

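>>> send_rows:
  plan:
    - [[0.2, -0.0015, -0.0015, 0.003, 0], [0.2, -0.0015, -0.0015, 0.006, 0], [0.2, -0.0015, -0.0015, 0.007, 0], [0.2, -0.0015, -0.0015, 0.007, 0], [0.4, -0.0015, -0.0015, 0.007, 0], [0.6, -0.0015, -0.0015, 0.007, 0], [0.8, -0.0015, -0.0015, 0.007, 0], [1, -0.0015, -0.0015, 0.007, 0], [1, -0.0015, -0.0015, 0.007, 0], [1, -0.0015, -0.0015, -0.02, 0], [1, -0.0015, -0.0015, -0.06, 0], [1, -0.0015, -0.0015, -0.11, 0], [1, -0.0015, -0.0015, -0.12, 0], [1, -0.0015, -0.0015, -0.12, 0]]

```text
time: 23.85
ee_pos: [0.6327, -0.1605, 0.1884]
tcp_rot: [179.7, -0.2, 46.0]
force: [-0.9, 0.2, -0.1]
grip_width: 0.0854
grasp_force: 0.0
```

```bash
python3 g.py "[(.58,.05,.185,90),(.4747,.297,.185,122)]"; python3 - <<'E'
from h import *
c=robot.camera("side");T=robot.camera("top")
print(fit([T],"red",(.4747,.296),.025,.1)[0],fit([T],"red",(.664,.1675),.039,.01,False))
print(fit([c],"red",(.4747,.3),.025,.1)[0],fit([c],"red",(.664,.1675),.039,.01,False))
print(fit([c],"blue",(.478,.294),.039,.01,False,(.4747,.298)))
E
```

```text
[0.1147, -0.1842, 0.0034, -0.7681] j [ -6. -12.] p [ 0.6327 -0.1605  0.1884] [ 1.797e+02 -1.600e-01  4.599e+01] 23.85
[0.2192, -0.4315, 0.0034, -1.3266] j [ -6. -12.] p [ 0.6327 -0.1605  0.1884] [ 1.797e+02 -1.600e-01  4.599e+01] 23.85
[0.47459896 0.29568451 0.42249191] (array([0.66374931, 0.16659932]), np.float64(74.6875), [974])
[0.47432786 0.30136287 0.69366486] (array([0.66193204, 0.1680137 ]), np.float64(93.375), [933])
(array([0.47780265, 0.29306676]), np.float64(53.375), [337])
```

>>> send_rows:
  plan:
    - [[1, 0.02, -0.04, 0, 0], [1, 0.04, -0.08, 0, 0], [1, 0.06, -0.12, 0, 0], [1, 0.08, -0.16, 0, 0], [1, 0.1, -0.2, 0, 0], [1, 0.12, -0.24, 0, 0], [1, 0.14, -0.28, 0, 0], [1, 0.16, -0.32, 0, 0], [1, 0.18, -0.36, 0, 0], [1, 0.2, -0.395, 0, 0], [1, 0.21, -0.418, 0, 0], [1, 0.219, -0.4315, 0, 0], [1, 0.219, -0.4315, 0, 0], [1, 0.219, -0.4315, 0, 0], [1, 0.219, -0.4315, 0, 0]]

```text
time: 25.45
ee_pos: [0.4742, 0.295, 0.1854]
tcp_rot: [179.9, 0.1, 45.8]
force: [-0.3, -0.5, 0.7]
grip_width: 0.0854
grasp_force: 0.0
```

```bash
python3 g.py "[(.4746,.297,.058,46)]"
```

```text
[0.0017, -0.0011, 0.1274, -0.0041] j [-57. -55.] p [0.4742 0.295  0.1854] [1.7992e+02 6.0000e-02 4.5760e+01] 25.45
```

>>> send_rows:
  plan:
    - [[1, 0.001, -0.001, 0.03, 0], [1, 0.001, -0.001, 0.06, 0], [1, 0.001, -0.001, 0.09, 0], [1, 0.001, -0.001, 0.11, 0], [1, 0.001, -0.001, 0.127, 0], [1, 0.001, -0.001, 0.127, 0], [0.8, 0.001, -0.001, 0.127, 0], [0.7, 0.001, -0.001, 0.127, 0], [0.6, 0.001, -0.001, 0.127, 0], [0.5, 0.001, -0.001, 0.127, 0], [0.4, 0.001, -0.001, 0.127, 0], [0.3, 0.001, -0.001, 0.127, 0], [0.2, 0.001, -0.001, 0.127, 0], [0.2, 0.001, -0.001, 0.127, 0], [0.2, 0.001, -0.001, 0.127, 0]]

```text
time: 26.95
ee_pos: [0.4745, 0.2989, 0.0599]
tcp_rot: [179.9, -0.1, 46.0]
force: [-0.3, -1.3, 6.2]
grip_width: 0.0492
grasp_force: 41.1
```

```bash
python3 g.py "[(.664,.1673,.058,46)]"
```

```text
[0.0371, 0.2277, 0.0019, -0.0006] j [-52. -48.] p [0.4745 0.2989 0.0599] [ 1.7992e+02 -1.4000e-01  4.5960e+01] 26.95
```

>>> send_rows:
  plan:
    - [[0.2, 0, 0, -0.03, 0], [0.2, 0, 0, -0.07, 0], [0.2, 0, 0, -0.11, 0], [0.2, 0, 0, -0.12, 0], [0.2, 0.005, 0.03, -0.12, 0], [0.2, 0.01, 0.06, -0.12, 0], [0.2, 0.015, 0.09, -0.12, 0], [0.2, 0.02, 0.12, -0.12, 0], [0.2, 0.025, 0.15, -0.12, 0], [0.2, 0.03, 0.18, -0.12, 0], [0.2, 0.035, 0.21, -0.12, 0], [0.2, 0.0375, 0.228, -0.12, 0], [0.2, 0.0375, 0.228, -0.12, 0], [0.2, 0.0375, 0.228, -0.12, 0], [0.2, 0.0375, 0.228, -0.08, 0], [0.2, 0.0375, 0.228, -0.04, 0], [0.2, 0.0375, 0.228, -0.02, 0], [0.2, 0.0375, 0.228, -0.01, 0], [0.2, 0.0375, 0.228, -0.006, 0], [0.2, 0.0375, 0.228, -0.006, 0]]

```text
time: 28.95
ee_pos: [0.6633, 0.1684, 0.065]
tcp_rot: [180.0, -0.0, 46.0]
force: [-1.0, -0.5, -2.1]
grip_width: 0.0491
grasp_force: 42.4
```

```bash
python3 g.py "[(.664,.1673,.0605,46)]"; python3 - <<'E'
from h import *
c=robot.camera("side");T=robot.camera("top")
cv2.imwrite("pics/s8.png",np.hstack([cv2.resize(c["img"][200:300,170:270],(400,400)),cv2.resize(T["img"][120:240,140:260],(400,400))]))
E
```

```text
[-0.0003, 0.0013, 0.0045, 0.0008] j [-32. -36.] p [0.6633 0.1684 0.065 ] [ 1.7999e+02 -4.0000e-02  4.6050e+01] 28.95
```

View pics/s8.png

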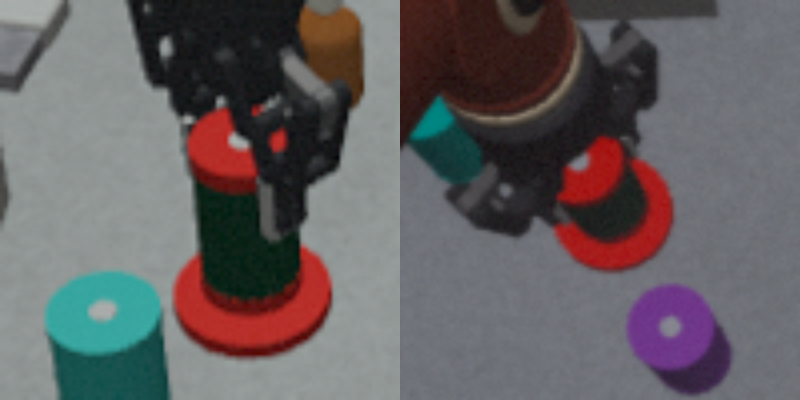

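>>> send_rows:
  plan:
    - [[0.2, 0, 0.001, 0.002, 0], [0.2, 0, 0.001, 0.0045, 0], [0.2, 0, 0.001, 0.005, 0], [0.2, 0, 0.001, 0.005, 0], [0.4, 0, 0.001, 0.005, 0], [0.6, 0, 0.001, 0.005, 0], [0.8, 0, 0.001, 0.005, 0], [1, 0, 0.001, 0.005, 0], [1, 0, 0.001, 0.005, 0], [1, 0, 0.001, -0.02, 0], [1, 0, 0.001, -0.06, 0], [1, 0, 0.001, -0.11, 0], [1, 0, 0.001, -0.12, 0], [1, 0, 0.001, -0.12, 0], [1, 0, 0.001, -0.12, 0]]

```text
time: 30.55
ee_pos: [0.6631, 0.1672, 0.1833]
tcp_rot: [-179.9, 0.1, 46.0]
force: [-0.2, -0.0, -1.1]
grip_width: 0.0857
grasp_force: 0.0
```

```bash
python3 g.py "[(.6,0,.19,66),(.489,-.302,.19,90)]"; python3 - <<'E'
from h import *
T=robot.camera("top");c=robot.camera("side")
print(fit([T],"blue",(.4885,-.3015),.025,.1),fit([T],"blue",(.478,.294),.039,.01,False))
print(fit([c],"red",(.664,.167),.025,.1),fit([c],"yellow",(.633,-.159),.025,.1))
E
```

```text
[-0.1641, 0.0708, -0.0067, -0.3491] j [-33. -40.] p [0.6631 0.1672 0.1833] [-1.799e+02  8.000e-02  4.600e+01] 30.55
[-0.4584, 0.2007, -0.0067, -0.768] j [-33. -40.] p [0.6631 0.1672 0.1833] [-1.799e+02  8.000e-02  4.600e+01] 30.55
(array([ 0.48833476, -0.30051662,  0.29881067]), np.float64(57.4375), [568]) (array([0.47866572, 0.29333693]), np.float64(78.0625), [1133])
(array([0.66284819, 0.1701556 , 0.7443455 ]), np.float64(28.3125), [453]) (array([ 0.6311277 , -0.15402191,  0.83441974]), np.float64(19.9375), [263])
```

>>> send_rows:
  plan:
    - [[1, -0.03, 0.013, -0.005, -0.05], [1, -0.07, 0.031, -0.005, -0.12], [1, -0.11, 0.048, -0.005, -0.19], [1, -0.15, 0.066, -0.005, -0.26], [1, -0.19, 0.083, -0.005, -0.33], [1, -0.23, 0.101, -0.005, -0.4], [1, -0.27, 0.118, -0.005, -0.47], [1, -0.31, 0.136, -0.005, -0.54], [1, -0.35, 0.153, -0.005, -0.61], [1, -0.39, 0.171, -0.005, -0.68], [1, -0.42, 0.184, -0.005, -0.73], [1, -0.445, 0.195, -0.005, -0.768], [1, -0.458, 0.2005, -0.005, -0.768], [1, -0.458, 0.2005, -0.005, -0.768], [1, -0.458, 0.2005, -0.005, -0.768], [1, -0.458, 0.2005, -0.005, -0.768]]

```text
time: 32.25
ee_pos: [0.4912, -0.2991, 0.189]
tcp_rot: [-180.0, -0.1, 90.2]
force: [-0.1, 0.3, 0.9]
grip_width: 0.0853
grasp_force: 0.0
```

```bash
python3 g.py "[(.4885,-.3015,.058,90)]"
```

```text
[-0.0023, -0.0027, 0.131, 0.0035] j [16. 43.] p [ 0.4912 -0.2991  0.189 ] [-1.7999e+02 -1.1000e-01  9.0200e+01] 32.25
```

>>> send_rows:
  plan:
    - [[1, -0.001, -0.001, 0.03, 0], [1, -0.001, -0.001, 0.06, 0], [1, -0.001, -0.001, 0.09, 0], [1, -0.001, -0.001, 0.11, 0], [1, -0.001, -0.001, 0.13, 0], [1, -0.001, -0.001, 0.13, 0], [0.8, -0.001, -0.001, 0.13, 0], [0.7, -0.001, -0.001, 0.13, 0], [0.6, -0.001, -0.001, 0.13, 0], [0.5, -0.001, -0.001, 0.13, 0], [0.4, -0.001, -0.001, 0.13, 0], [0.3, -0.001, -0.001, 0.13, 0], [0.2, -0.001, -0.001, 0.13, 0], [0.2, -0.001, -0.001, 0.13, 0], [0.2, -0.001, -0.001, 0.13, 0]]

```text
time: 33.75
ee_pos: [0.4891, -0.303, 0.0609]
tcp_rot: [179.9, 0.0, 90.0]
force: [-1.3, 0.7, 6.5]
grip_width: 0.0489
grasp_force: 41.4
```

```bash
python3 g.py "[(.57,0,.18,90),(.4787,.2938,.06,90)]"
```

```text
[0.303, 0.0808, -0.1191, -0.0003] j [19. 47.] p [ 0.4891 -0.303   0.0609] [1.7993e+02 2.0000e-02 8.9980e+01] 33.75
[0.5968, -0.0106, 0.0009, -0.0003] j [19. 47.] p [ 0.4891 -0.303   0.0609] [1.7993e+02 2.0000e-02 8.9980e+01] 33.75
```

>>> send_rows:
  plan:
    - [[0.2, 0, 0, -0.03, 0], [0.2, 0, 0, -0.07, 0], [0.2, 0, 0, -0.11, 0], [0.2, 0, 0, -0.13, 0], [0.2, 0.03, 0.008, -0.13, 0], [0.2, 0.065, 0.017, -0.13, 0], [0.2, 0.1, 0.027, -0.13, 0], [0.2, 0.14, 0.037, -0.13, 0], [0.2, 0.18, 0.048, -0.13, 0], [0.2, 0.22, 0.059, -0.13, 0], [0.2, 0.26, 0.069, -0.13, 0], [0.2, 0.3, 0.08, -0.13, 0], [0.2, 0.34, 0.08, -0.13, 0], [0.2, 0.38, 0.07, -0.13, 0], [0.2, 0.42, 0.055, -0.13, 0], [0.2, 0.46, 0.04, -0.13, 0], [0.2, 0.5, 0.025, -0.13, 0], [0.2, 0.54, 0.01, -0.13, 0], [0.2, 0.575, -0.003, -0.13, 0], [0.2, 0.596, -0.01, -0.13, 0]]

```text
time: 35.75
ee_pos: [0.4761, 0.2976, 0.1888]
tcp_rot: [-179.8, -0.1, 90.3]
force: [-0.4, 0.2, -3.1]
grip_width: 0.0489
grasp_force: 42.9
```

>>> send_rows:
  plan:
    - [[0.2, 0, 0, 0, 0], [0.2, 0, 0, 0, 0], [0.2, 0, 0, 0, 0], [0.2, 0, 0, 0.04, 0], [0.2, 0, 0, 0.08, 0], [0.2, 0, 0, 0.1, 0], [0.2, 0, 0, 0.115, 0], [0.2, 0, 0, 0.122, 0], [0.2, 0, 0, 0.122, 0], [0.2, 0, 0, 0.122, 0]]

```text
time: 36.75
ee_pos: [0.48, 0.2928, 0.0683]
tcp_rot: [179.9, -0.0, 89.9]
force: [0.5, 0.1, -2.4]
grip_width: 0.0493
grasp_force: 42.9
```

```bash
python3 g.py "[(.4787,.2938,.0612,90)]"; python3 - <<'E'
from h import *
c=robot.camera("side");T=robot.camera("top")
cv2.imwrite("pics/s9.png",np.hstack([cv2.resize(c["img"][250:360,275:385],(400,400)),cv2.resize(T["img"][210:330,80:200],(400,400))]))
E
```

```text
[0.001, -0.0013, 0.0071, -0.0014] j [-45. -15.] p [0.48   0.2928 0.0683] [ 1.7992e+02 -2.0000e-02  8.9920e+01] 36.75
```

View pics/s9.png

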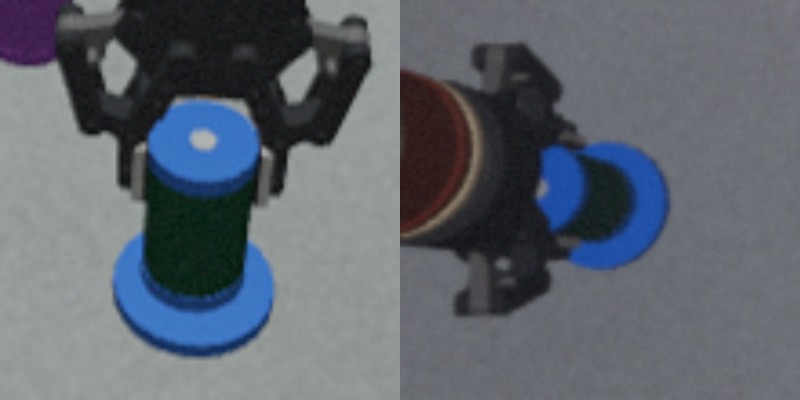

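>>> send_rows:
  plan:
    - [[0.2, 0.001, -0.001, 0.003, 0], [0.2, 0.001, -0.001, 0.006, 0], [0.2, 0.001, -0.001, 0.0075, 0], [0.2, 0.001, -0.001, 0.0075, 0], [0.4, 0.001, -0.001, 0.0075, 0], [0.6, 0.001, -0.001, 0.0075, 0], [0.8, 0.001, -0.001, 0.0075, 0], [1, 0.001, -0.001, 0.0075, 0], [1, 0.001, -0.001, 0.0075, 0], [1, 0.001, -0.001, -0.02, 0], [1, 0.001, -0.001, -0.06, 0], [1, 0.001, -0.001, -0.11, 0], [1, 0.001, -0.001, -0.15, 0], [1, -0.05, -0.001, -0.17, 0], [1, -0.1, -0.001, -0.17, 0], [1, -0.13, -0.001, -0.17, 0], [1, -0.13, -0.001, -0.17, 0]]

```text
time: 38.55
ee_pos: [0.4784, 0.1562, 0.2384]
tcp_rot: [179.9, 0.2, 89.4]
force: [0.5, -0.7, 0.4]
grip_width: 0.0855
grasp_force: 0.0
```

```bash
python3 - <<'E'
from w import *
c=robot.camera("side");T=robot.camera("top")
cv2.imwrite("pics/s10.png",c["img"][100:380,160:400].repeat(2,0).repeat(2,1)); cv2.imwrite("pics/s10.png",cv2.resize(np.hstack([c["img"][110:370,160:380],T["img"][110:370,90:390]]),(800,400)))
for k,x in dict(red=(.664,.167),yellow=(.633,-.159),blue=(.479,.294)).items():
    for n,v in(("S",c),("T",T)): 
        r=fit([v],k,x,.025,.1);print(k,n,r[0].round(4),round(r[1]),r[2])
        r=fit([v],k,x,.039,.01,False);print("  pad",r[0].round(4),round(r[1]))
E
```

```text
red S [0.6628 0.1702 0.6869] 28 [455]
  pad [0.6623 0.168 ] 449
red T [0.6634 0.1646 0.7535] 258 [710]
  pad [0.6655 0.1676] 548
yellow S [ 0.6311 -0.1539  0.9017] 20 [262]
  pad [ 0.6318 -0.1561] 220
yellow T [ 0.6317 -0.1598  0.839 ] 295 [830]
  pad [ 0.6332 -0.1593] 513
blue S [0.4776 0.3006 0.7089] 59 [602]
  pad [0.4788 0.2944] 850
blue T [0.3777 0.2718 3.7889] 151 [151]
  pad [0.4786 0.2949] 1043
```

View pics/s10.png

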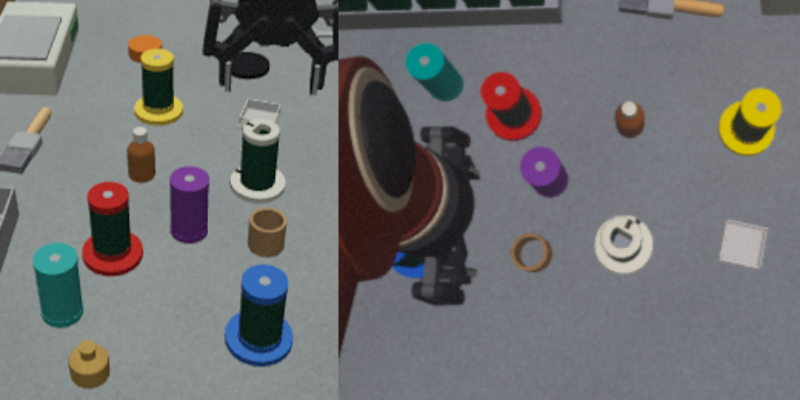

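```bash
python3 -c "
from workcell import robot
print(robot.hand_in())"
```

```text
the job is handed in; nothing more can be done
None
```

The job is handed in, though the hand-in gave no verdict; in the last pictures the white roll sits on the spindle with its mark lined up, the red, blue and yellow rolls stand on pads of their own colour, and the bottle is upright where it was.

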